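Take out the chuck key, close the guard, select the first speed

TASK

Get the bench lathe ready to run: take the chuck key that was left standing in the chuck and lay it in the tool tray, then swing the clear chuck guard over until it is fully down on its stop. Only then push the speed selector in and turn it clockwise from off to the next position, and let it spring back out there; leave the other things on the bench where they are.

Things in the scene. Friction and masses are not known exactly. Their poses are not given: they have to be found in the camera images.
- lathe: Grey bench lathe, fixed. Origin on the bench under the chuck's middle, z up; y along the spindle to the headstock (big casting, x -85 to 85, y 36 to 176 mm), operator's side is -x. Spindle 140 mm above the bench; chuck 80 mm diameter, y -28 to 28, bar in it to y -112 mm. Headstock top slopes 25 deg, 203 mm high at x 30, 150 mm at x -85. Carriage, tailstock: y below -130, up to 200 mm high.
- key: T-shaped steel chuck key, 105 mm long, 0.16 kg; origin at its square tip, z along its stem (14 mm diameter) to the T-bar. At first it stands in the chuck's socket, leaning 20 deg towards the operator (lathe z turned towards lathe -x), its 10 mm square 18 mm deep with 0.6 mm play each side; nothing else holds it: it draws straight out along its own z.
- key_mid (a point): Centre of the chuck key, on its stem: 50 mm from the tip, 45 mm below the T-bar's axis.
- key_bar (a point): Middle of the chuck key's T-bar, where it is taken: round bar 9 mm diameter, 97 mm long with 13 mm balls at the ends, along this point's x (in the lathe's x-z plane at first); hub in the middle 20 mm diameter, 22 mm tall. z along the stem, away from the tip.
- tray: Fixed open sheet-steel tool tray on the bench left of the lathe, 260 mm (its x) by 190 mm (its y), walls 28 mm high, floor and walls 5 mm thick. Origin under its centre. A drill chuck stands in it near its far end, at its x about +95 mm; the rest is free.
- guard (a joint): Chuck guard, hinged behind the chuck: 0 is fully down on its stop over the chuck, grows as it swings up and back (1.3 to 1.5 rad at first, 1.6 at most). Its stiff hinge (0.3 N m, 2 to 5 N at the handle) keeps it where it is left. A key standing in the chuck blocks it at about 0.8 rad.
- guard_hinge (a point): Point on the guard's hinge axis, mid-width of the guard; the axis is the lathe's y. Fixed in the lathe frame at x 78, y -18, z 140 mm. The guard is a bent clear sheet, 4 mm thick, 95 mm wide, with aluminium edges; down, its flat top is 208 mm above the bench from lathe x 63 to -45 mm, then slopes to a lip 155 mm high at x -82.
- guard_handle (a point): Middle of the guard's handle, a steel bar of 10 mm diameter, 80 mm long along the lathe's y, 30 mm out from the guard's front panel, 176 mm from the hinge axis. Guard up: on top, about 310 mm above the bench, the panel below it. Guard down: in front, 199 mm above the bench, 166 mm from the hinge axis towards the operator. Turns with the guard.
- guard_top (a point): Point on the outside of the guard's flat top panel, mid-width, 13 mm short of the bend to the front panel, 130 mm from the hinge axis. Guard down: 210 mm above the bench, 110 mm from the hinge axis towards the operator.
- selector_grip (a point): Black push-to-turn speed selector on the headstock's sloping panel: point on its axis, 6 mm under the top of its grip bar (54 x 16 mm, 24 mm tall). z: its axis, out of the panel (25 deg from vertical, to the operator); x: along the bar to the white pointer. Skirt below the bar 60 mm diameter, its top 18 mm below this point. Moves with the knob.
- selector (a joint): Turn of the selector, rad, clockwise looking down on it: 0 off (pointer at the first white mark, up and left), next positions 0.785, 1.571, 2.356. Locked unless pushed in along its axis almost to its stop (about 10 mm); the spring pushes back with 5 N at first, 13 N at the stop. Let go near a position it springs out and centres itself.
- drill_chuck: Bystander: drill chuck with taper shank, steel, standing in the far part of the tool tray, 38 mm diameter, 85 mm tall; origin under its centre.
- oil_can: Bystander: green oil can, 72 mm diameter, 82 mm tall without its thin spout (140 mm), on the bench; origin under its centre.
- bar_end: Bystander: aluminium bar end standing on the bench, 44 mm diameter, 90 mm tall; origin under its centre.
- insert_box: Bystander: flat grey plastic box, 85 x 60 x 25 mm, on the bench; origin under its centre.
- tool_holder0: Bystander: steel lathe tool holder, 40 x 62 x 44 mm with a long tool bit, on the bench in front of the headstock; origin under its centre.
- tool_holder1: Bystander: another such tool holder, on the bench in front of the chuck; origin under its centre.
- chip_brush: Bystander: chip brush with wooden handle, 190 mm long, 20 mm high, lying in front of the lathe bed; origin under its centre.
- spanner: Bystander: steel spanner, 170 mm long, lying on the bench in front; origin under its centre.
Mind the look-alikes: they are no part of the job. What is meant by the key is not blue, and is the smaller of those in its own colour.

How it is judged:
On the way, in this order (a step that is already met when the one before it is completed fails the run):
1. the chuck key lies in the tool tray (x of key_mid in the frame of tray between -0.125 and 0.125 m and y of key_mid in the frame of tray between -0.09 and 0.09 m and z of key_mid in the frame of tray below 0.05 m), for 0.2 s.
2. the chuck guard is fully down (value of joint guard below 0.06 rad), for 0.2 s.
3. the selector stands at the first speed, sprung out (value of joint selector between 0.66 and 0.91 rad and z of selector_grip in the frame of lathe above 0.2095 m), for 0.2 s.
At the end, for the whole second after the job is handed in: The chuck key lies at rest in the tool tray (its centre inside the tray's outline and less than 50 mm above the bench), the guard is within 0.06 rad of its stop, and the selector is within about 0.12 rad of the first position after off and sprung out again (pushed in less than 3 mm) (all of step 1 and all of step 3 and linear speed of key below 0.02 m/s and value of joint guard below 0.06 rad); the robot touches nothing.
It fails at once if a bystander was moved by more than 40 mm (distance of any of drill_chuck, oil_can, bar_end, insert_box, tool_holder0, tool_holder1, chip_brush, spanner from where it was at the start of the episode above 0.04 m).
It fails at once if the selector was turned off its off position before the guard was down (value of joint selector above 0.35 rad and value of joint guard above 0.15 rad).
It also fails if it takes over 72 s, if anything falls off the work surface, if the arm or the gripper's body presses on something with over 40 N, if the wrist force passes 120 N, or if a joint passes its speed limit or range.

ROBOT

A 7-joint arm with a two-finger parallel gripper is mounted at the origin on the work surface. World frame = base frame: x ahead of the robot, y to its left, z up, the work surface at z = 0. Lengths are in m, angles in rad, forces in N, time in s.
With the tool pointing down it reaches from about 0.375 to 0.925 m from the base axis. Payload 3.1 kg.
Tool frame: the origin (TCP) lies on the centre line of the jaws, within the pads' length; the fingertips stand 11 mm ahead of it and the grasp point (between the pads) lies 8 mm behind it (env.finger_overhang is the distance from the TCP to the fingertips, in m); z points along the fingers, x is the direction in which the jaws open and shut, and the axes are right-handed (so a half turn about z gives the same grasp; the last joint's range is limited). The gripper opens to 85 mm and grips with 20 to 120 N. Pads are 22 mm wide; open, the fingers measure 114 mm over their backs; the gripper's body (76 mm by 85 mm) begins 54 mm behind the grasp point. The pads swing forward as they close: fully open they stand 13 mm farther back than shut.
Start: joints at [1.039, 0.383, 0.044, 1.598, -0.018, 1.161, -0.05], TCP at [0.273, -0.59, 0.242] pointing down, gripper open.
Joint ranges: [-2.61, 2.61], [-0.41, 2.15], [-1.48, 1.57], [0, 2.5], [-1.57, 4.71], [0.05, 1.97], [-2.85, 2.85]. Speed limits (rad/s): [2.79, 2.79, 3.14, 3.14, 3.14, 3.14, 3.14].

INTERFACE

Orientations are given as a unit quaternion [w, x, y, z].
In Python, from plant import env, cams gives the robot as it stands. The module is installed in compiled form; this text tells all that it offers.
- The arm moves only by the shell command python3 -m crank 'ROWS' [OPENING] [FORCE]. ROWS is JSON, a list of rows, each a list of 6 numbers: the shift along the world's x, y, z in cm, then the turn, a rotation vector about the world's x, y, z in degrees. A call has exactly 10 rows; each row shifts and turns the commanded pose from where the row before left it; what a row does not reach is not made up. A row lasts 1/8 s, in which the tool goes at most 62.5 mm and 10.7 degrees, less where a joint would pass 70% of its speed; a pose out of reach is approached as far as the arm can. A call with a gripper value outside its range is refused whole. OPENING is the finger opening in cm, from 0 to 8.54, set as the call begins (- or left out, the last holds). The fingers move at their own pace and stop on an object; FORCE is the grip in N (left out, the last holds). Time passes only in rows, so rows that do not move let the fingers close, or fill a call up. It gives the time, the measured TCP pose, the force and the opening at its end, in the units of the state.
- env.get_obs(): the state, without advancing time (a new reading comes with each control period).
- cams.capture(name): name is "scene" or "top" or "wrist"; returns a dict with "image" (420x560x3 uint8, blue, green, red), "z_map" (420x560 float32, m along the optical axis (not along the pixel's ray), 0 where there is no reading), "intrinsics" (3x3 intrinsics, pixels), "rvec" (rotation vector, rad) and "tvec" (3), from world to camera coordinates, as OpenCV has them; the wrist camera has in their place "hand_eye" (4x4, takes a point from camera to tool coordinates, whose origin is the TCP and whose axes are the tool frame's). Camera axes: x right, y down, z forward; pixel columns grow to the right and rows downward; lengths in m; the calibration is good to about 2 mm. A picture is of the moment at which its call begins: read the wrist's pose just before it.
- env.finish_job(): hands the job in, once; it reports no verdict.
Trained networks look in a picture, given as the dict that the camera call returned (one of the last four; its "shot" number tells which), for a name from the list of things; names that differ only in an ending like _2 or _b are one class to them, and where a whole thing is asked for, a point or a joint stands for the part that bears it (a point fixed in the world has none). Each returns a list of dicts, best first, with "p" (0 to 1); they miss things now and then, are a little off and sometimes report something else, mostly with a low value. They report only what shows in the picture. A call takes as long as a camera call. They do not tell look-alikes from the thing itself.
- cams.outline_of(label, picture): "pixels" (420x560 bool, what is visible of it).
- cams.pinpoint(label, picture): "at" ([x, y, z] in m, in world coordinates, good to about 4 mm: a listed point, or the origin of a listed thing).
The state is a dict: "t": time; "q": joint angles; "dq": joint speeds; "effort": joint torques, N m; "eef_pos": TCP position; "tool_rot": TCP orientation; "force": force on the tool from outside, world axes, zero at the start; "torque": the same for the moment, N m; "gripper_width": finger opening in m.
Only numpy, scipy, OpenCV 4.12 (cv2) and the standard library are available. Lean on these libraries where they do the work, as an engineer would, in place of code of your own. Each camera call takes 0.05 s, during which the arm holds its last target.

## Working session

There is one attempt and no reset: what is moved stays moved. The work goes in short steps, Python scripts to look and compute and a shell command to move; the robot and the scene stay as the last step left them, time stands still between calls to the robot, and variables do not carry over. Pictures are saved under pics/ and viewed, and the job is handed in when it is done.

```bash
ls; mkdir -p pics; cat > h.py <<'E'
import numpy as np, cv2
from scipy.spatial.transform import Rotation as R
from plant import env, cams
def shot(n,f):
    p=cams.capture(n); cv2.imwrite('pics/'+f,p['image']); return p
def w2c(p):
    return R.from_rotvec(np.ravel(p['rvec'])).as_matrix(), np.ravel(p['tvec'])
def proj(p,X):
    M,t=w2c(p); c=M@np.array(X)+t; u=p['intrinsics']@c; return u[:2]/u[2]
def unproj(p,u,v,z=None):
    if z is None: z=p['z_map'][int(v),int(u)]
    M,t=w2c(p); c=np.linalg.inv(p['intrinsics'])@np.array([u,v,1.])*z
    return M.T@(c-t)
def ob():
    o=env.get_obs(); print('t',round(o['t'],2),'pos',np.round(o['eef_pos'],4),'rot',np.round(o['tool_rot'],3),'F',np.round(o['force'],1),'w',round(o['gripper_width'],4),'q',np.round(o['q'],2)); return o
E
python3 - <<'E'
from h import *
ob()
for c in ['scene','top']:
    p=shot(c,c+'0.png')
    print(c,'cam at',-w2c(p)[0].T@w2c(p)[1])
    for l in ['lathe','key','key_mid','key_bar','tray','guard_hinge','guard_handle','guard_top','selector_grip','drill_chuck','oil_can','bar_end','insert_box','tool_holder0','tool_holder1','chip_brush','spanner']:
        try: print(l,[(np.round(d['at'],3),round(d['p'],2), np.round(proj(p,d['at']))) for d in cams.pinpoint(l,p)[:4]])
        except Exception as e: print(l,e)
E
```

```text
pics
t 0.0 pos [ 0.2728 -0.589   0.2409] rot [-0.001  0.843 -0.538 -0.001] F [ 0.3  0.1 -0. ] w 0.0854 q [ 1.04  0.38  0.04  1.6  -0.02  1.16 -0.05]
scene cam at [ 1.36412512 -0.00384112  1.22790017]
lathe [(array([ 0.578, -0.068, -0.   ]), 0.87, array([263., 279.]))]
key [(array([ 0.219, -0.519,  0.011]), 0.52, array([142., 184.])), (array([ 0.136, -0.351,  0.005]), 0.43, array([194., 171.]))]
key_mid [(array([ 0.282, -0.518,  0.011]), 0.68, array([138., 197.])), (array([ 0.554, -0.071,  0.208]), 0.49, array([262., 229.])), (array([ 0.153, -0.303,  0.002]), 0.45, array([206., 175.]))]
key_bar [(array([ 0.34 , -0.518,  0.011]), 0.9, array([134., 210.])), (array([ 0.169, -0.26 ,  0.008]), 0.69, array([217., 178.])), (array([ 0.525, -0.068,  0.244]), 0.47, array([264., 213.]))]
tray [(array([ 0.504,  0.348, -0.001]), 0.74, array([399., 265.])), (array([ 0.405, -0.064,  0.003]), 0.53, array([268., 233.]))]
guard_hinge [(array([ 0.65 , -0.095,  0.142]), 0.65, array([251., 272.]))]
guard_handle [(array([ 0.682, -0.092,  0.313]), 0.83, array([249., 244.]))]
guard_top [(array([ 0.701, -0.09
[... 2503 characters left out ...]
, 116.]))]
bar_end [(array([ 0.301, -0.361, -0.001]), 0.58, array([384., 249.]))]
insert_box [(array([ 0.307,  0.228, -0.003]), 0.83, array([193., 248.]))]
tool_holder0 [(array([ 0.421,  0.054, -0.002]), 0.89, array([250., 211.])), (array([ 0.407, -0.061,  0.   ]), 0.82, array([287., 215.]))]
tool_holder1 [(array([ 0.421,  0.054, -0.002]), 0.89, array([250., 211.])), (array([ 0.407, -0.061,  0.   ]), 0.82, array([287., 215.]))]
chip_brush [(array([ 0.386, -0.25 ,  0.001]), 0.69, array([348., 222.])), (array([ 0.571, -0.068,  0.162]), 0.69, array([290., 151.])), (array([ 0.297, -0.359, -0.001]), 0.29, array([383., 251.]))]
spanner [(array([ 0.306, -0.248,  0.001]), 0.56, array([348., 248.]))]
```

View pics/scene0.png

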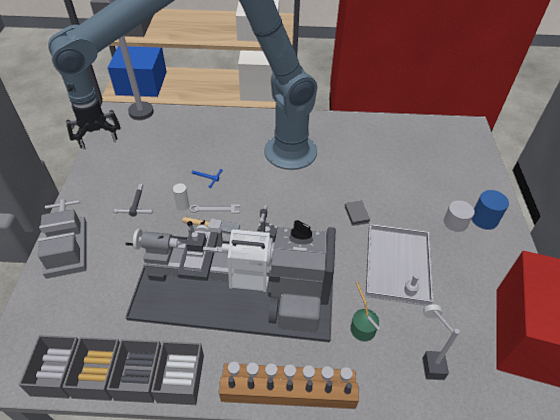

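View pics/top0.png

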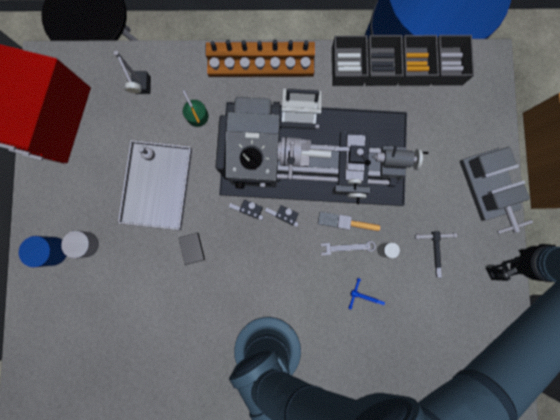

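```bash
python3 - <<'E'
import cv2,numpy as np
a=cv2.imread('pics/top0.png')[90:250,220:320]; a=cv2.resize(a,None,fx=3.7,fy=3.7,interpolation=2)
b=cv2.imread('pics/scene0.png')[170:310,220:330]; b=cv2.resize(b,(430,592),interpolation=2)
b=cv2.resize(cv2.imread('pics/scene0.png')[180:330,220:330],(430,592))
cv2.imwrite('pics/crop0.png',np.hstack([a,b]) if a.shape[0]==592 else a)
E
```

```text
(no output)
```

View pics/crop0.png

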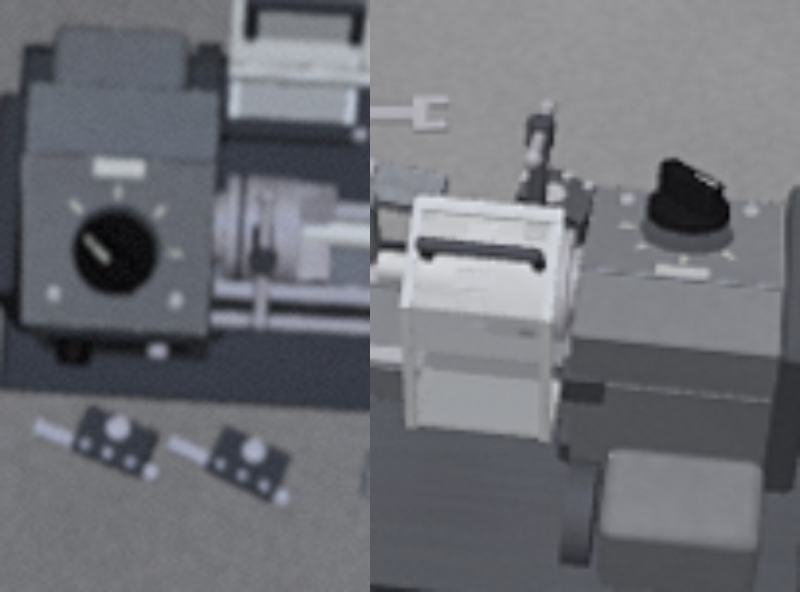

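The candidates for the key, in top-picture pixels, are:
- The blue key at (365,295), ruled out because it is blue.
- The large dark key lying at (437,250), ruled out because it is the bigger grey one.
- The small grey key standing in the chuck at (290,160). This one fits, and the crop confirms it.

Next I need the lathe yaw.

```bash
python3 - <<'E'
from h import *
for cam in ['top','scene']:
    p=cams.capture(cam); M,t=w2c(p)
    v,u=np.mgrid[0:420,0:560]; z=p['z_map']
    c=(np.linalg.inv(p['intrinsics'])@np.stack([u.ravel()*1.,v.ravel(),np.ones(u.size)]))*z.ravel()
    W=((c.T-t)@M).reshape(420,560,3)
    np.save(f'W_{cam}.npy',W)
    # panel points
    m=(W[...,0]>.49)&(W[...,0]<.60)&(W[...,1]>-.02)&(W[...,1]<.10)&(W[...,2]>.14)&(W[...,2]<.206)&(z>0)
    m&=np.hypot(W[...,0]-.545,W[...,1]-.038)>.045
    P=W[m]
    for _ in range(4):
        A=np.c_[P[:,:2],np.ones(len(P))]; s=np.linalg.lstsq(A,P[:,2],rcond=None)[0]; r=P[:,2]-A@s; P=P[abs(r)<.004]
    print(cam,len(P),s,'slope deg',np.degrees(np.arctan(np.hypot(*s[:2]))),'yaw',np.degrees(np.arctan2(s[1],s[0])),r.std())
    # headstock top region in xy -> side edges
    m=(W[...,2]>.15)&(W[...,2]<.21)&(W[...,0]>.5)&(W[...,0]<.68)&(W[...,1]>-.05)&(W[...,1]<.16)
    b=W[m]
    for x0 in np.arange(.51,.67,.02):
        q=b[abs(b[:,0]-x0)<.01]; print(round(x0,2),np.round([q[:,1].min(),q[:,1].max(),np.percentile(q[:,2],50)],4))
    # tray: points z>.015
    m=(W[...,2]>.018)&(W[...,2]<.035)&(W[...,0]>.33)&(W[...,0]<.68)&(W[...,1]>.2)&(W[...,1]<.5)
    print('tray rect',cv2.minAreaRect((W[m][:,:2]*1000).astype(np.float32)))
    # key tips
    m=(W[...,2]>.215)&(W[...,2]<.30)&(W[...,0]>.44)&(W[...,0]<.60)&(W[...,1]>-.12)&(W[...,1]<0.0)
    K=W[m]; print('key',len(K),K.min(0),K.max(0),K.mean(0)); d=np.linalg.svd(K-K.mean(0))[2][0]; print(d)
    print([ (np.round(d['at'],4),round(d['p'],2)) for d in cams.pinpoint('key_bar',p)], [ (np.round(d['at'],4),round(d['p'],2)) for d in cams.pinpoint('lathe',p)])
    m=(W[...,2]>.295)&(W[...,2]<.33)&(W[...,0]>.64)&(W[...,0]<.72)&(W[...,1]>-.16)&(W[...,1]<-0.03)
    K=W[m]; print('handle',len(K),K.min(0),K.max(0),K.mean(0)); print(np.linalg.svd(K-K.mean(0))[2][0])
E
```

```text
top 781 [ 0.46620222 -0.02834492 -0.08135851] slope deg 25.035542887757252 yaw -3.4792784668527115 0.0018182991778577329
0.51 [-0.0292  0.1309  0.1562]
0.53 [-0.0485  0.1335  0.1674]
0.55 [-0.0486  0.1315  0.1775]
0.57 [-0.0483  0.1313  0.1855]
0.59 [-0.0486  0.1292  0.1925]
0.61 [-0.0487  0.1293  0.2008]
0.63 [-0.035   0.1276  0.2032]
0.65 [-0.0435  0.1244  0.2029]
0.67 [-0.0491  0.124   0.2024]
tray rect ((484.65960693359375, 317.2373046875), (253.30221557617188, 293.97894287109375), 83.86132049560547)
key 167 [ 0.48387976 -0.07533737  0.22710169] [ 0.5724224  -0.05718424  0.27289402] [ 0.52865115 -0.06626012  0.25296169]
[-0.90363214  0.06155093 -0.42386371]
[(array([ 0.3386, -0.5156,  0.0127]), 0.88), (array([ 0.525 , -0.065 ,  0.2458]), 0.67), (array([ 0.5668, -0.0702,  0.1612]), 0.21)] [(array([ 0.5748, -0.0661, -0.001 ]), 0.93), (array([ 0.6801, -0.0962,  0.3119]), 0.43)]
handle 372 [ 0.6400956  -0.1372468   0.29506923] [ 0.68728045 -0.04471873  0.32333056] [ 0.66342939 -0.0895318   0.30692806]
[ 0.0173388  -0.99966067  0.01943991]
scene 343 [ 0.46395467 -0.03207762 -0.0813367
[... 355 characters left out ...]
tray rect ((486.0582275390625, 313.26129150390625), (253.65948486328125, 295.2937927246094), 83.41134643554688)
key 130 [ 0.48532939 -0.0778435   0.21522224] [ 0.57599395 -0.06088689  0.27016455] [ 0.53791392 -0.06923884  0.2460804 ]
[ 0.89272418 -0.05847642  0.44679306]
[(array([ 0.17  , -0.2611,  0.01  ]), 0.64), (array([ 0.5276, -0.0715,  0.2456]), 0.61), (array([ 0.3384, -0.5203,  0.011 ]), 0.53)] [(array([ 0.5743, -0.0685, -0.0019]), 0.97), (array([ 0.5278, -0.0704,  0.247 ]), 0.47), (array([ 0.3102, -0.2527,  0.0017]), 0.39)]
handle 369 [ 0.64011338 -0.14197282  0.29501229] [ 0.68931608 -0.04663871  0.32070427] [ 0.66125786 -0.09311104  0.30524774]
[ 0.03484481 -0.9989236   0.0306183 ]
```

Lathe yaw is about -3.7°, origin about (0.575, -0.068), and the guard sits near 1.4 rad. The key leans about 24° because of play in its socket, with key_bar at about (0.528, -0.067, 0.247). I'm moving to a standoff along its axis.

```bash
python3 -m crank '[[0,3,2,0,0,-3],[1,5.5,2,0,0,-3],[1,6,1.5,0,0,-3],[2,6,1,0,0,-3],[2.5,6,0.8,0,0,-3],[3,6,0,0,0,-3],[3,6,0,0,0,-3],[3.3,6,0,0,0,-3],[3.5,5,0,0,0,-3],[3.5,2.9,0,0,0,-1.6]]' 8.54 40; python3 -m crank '[[0,0,0,-0.3,-4.4,0],[0,0,0,-0.3,-4.4,0],[0,0,0,-0.3,-4.4,0],[0,0,0,-0.3,-4.4,0],[0,0,0,-0.2,-4.4,0],[0,0,0,0,0,0],[0,0,0,0,0,0],[0,0,0,0,0,0],[0,0,0,0,0,0],[0,0,0,0,0,0]]' 5 40
python3 - <<'E'
from h import *
o=ob(); p=shot('wrist','w1.png')
T=np.eye(4); q=o['tool_rot']; T[:3,:3]=R.from_quat([q[1],q[2],q[3],q[0]]).as_matrix(); T[:3,3]=o['eef_pos']; print(np.round(T,3))
C=T@p['hand_eye']; np.save('C.npy',C)
for l in ['key_bar','key_mid']: print(l,[(np.round(d['at'],4),round(d['p'],2)) for d in cams.pinpoint(l,p)])
p=shot('scene','s1.png')
for l in ['key_bar','key_mid']: print(l,[(np.round(d['at'],4),round(d['p'],2)) for d in cams.pinpoint(l,p)])
E
```

```text
t: 3.35
eef_pos: [0.4936, -0.0801, 0.3153]
tool_rot: [0.0, -0.685, 0.729, -0.001]
force: [-0.1, -0.4, 0.5]
gripper_width: 0.0853
t: 4.6
eef_pos: [0.4929, -0.0835, 0.3146]
tool_rot: [0.131, -0.671, 0.716, -0.139]
force: [-0.6, 0.2, 0.0]
gripper_width: 0.0503
t 4.6 pos [ 0.4929 -0.0835  0.3146] rot [ 0.131 -0.671  0.716 -0.139] F [-0.6  0.2  0. ] w 0.0503 q [ 0.53 -0.18 -0.38  2.1  -0.13  0.82 -1.43]
[[-0.065 -0.925  0.374  0.493]
 [-0.998  0.061 -0.024 -0.084]
 [-0.001 -0.375 -0.927  0.315]
 [ 0.     0.     0.     1.   ]]
key_bar [(array([ 0.527 , -0.0633,  0.2468]), 0.71)]
key_mid [(array([ 0.5403, -0.0719,  0.2054]), 0.9)]
key_bar [(array([ 0.1694, -0.2583,  0.0061]), 0.68), (array([ 0.3401, -0.5189,  0.0115]), 0.61), (array([ 0.5259, -0.0691,  0.2486]), 0.52), (array([0.3047, 0.2318, 0.0006]), 0.29)]
key_mid [(array([ 0.5513, -0.0672,  0.2033]), 0.7), (array([ 0.1545, -0.3058,  0.0058]), 0.69), (array([ 0.2834, -0.5174,  0.0099]), 0.53)]
```

View pics/w1.png

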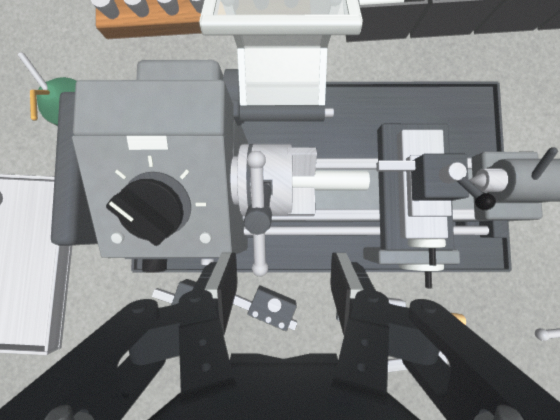

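The wrist view shows the key hub at (258,217), with the T-bar running from (257,158) to (260,270). The selector pointer is up and left at (120,210). I'm measuring both from the wrist depth map.

```bash
cat >> h.py <<'E'
def wrist(f):
    o=ob(); p=shot('wrist',f); q=o['tool_rot']; T=np.eye(4); T[:3,:3]=R.from_quat([q[1],q[2],q[3],q[0]]).as_matrix(); T[:3,3]=o['eef_pos']
    C=T@p['hand_eye']; v,u=np.mgrid[0:420,0:560]; z=p['z_map']
    c=(np.linalg.inv(p['intrinsics'])@np.stack([u.ravel()*1.,v.ravel(),np.ones(u.size)]))*z.ravel()
    W=(c.T@C[:3,:3].T+C[:3,3]).reshape(420,560,3)
    return o,p,T,W
E
python3 - <<'E'
from h import *
o,p,T,W=wrist('w2.png')
for u,v in [(257,157),(257,160),(258,180),(258,190),(258,213),(258,220),(259,245),(260,268),(150,195),(120,210)]: print(u,v,np.round(W[v,u],4))
m=(W[...,2]>.222)&(W[...,2]<.29)&(W[...,0]>.46)&(W[...,0]<.59)&(W[...,1]>-.1)&(W[...,1]<-.03)&(p['z_map']>0)
K=W[m]; print(len(K),K.mean(0),K.min(0),K.max(0)); print(np.linalg.svd(K-K.mean(0))[2][0])
b=K[np.argsort(K[:,0])]; print(b[:8].mean(0),b[-8:].mean(0))
for l in ['selector_grip','guard_handle']: print(l,[(np.round(d['at'],4),round(d['p'],2)) for d in cams.pinpoint(l,p)])
# pointer
g=p['image'].min(2); zz=(W[...,2]>.18)&(W[...,2]<.24)&(np.hypot(W[...,0]-.532,W[...,1]-.04)<.035)&(g>150)
print('pointer px',zz.sum(), W[zz].mean(0), np.argwhere(zz).mean(0)); 
kb=(np.hypot(W[...,0]-.532,W[...,1]-.04)<.04)&(W[...,2]>.207); print('bar top',kb.sum(),W[kb].mean(0), np.linalg.svd(W[kb]-W[kb].mean(0))[2][0])
E
```

```text
t 4.9 pos [ 0.4926 -0.0835  0.3146] rot [ 0.131 -0.671  0.716 -0.139] F [-0.6 -0.3 -0.3] w 0.05 q [ 0.53 -0.18 -0.38  2.11 -0.13  0.82 -1.43]
257 157 [ 0.5648 -0.071   0.2714]
257 160 [ 0.5626 -0.0709  0.2722]
258 180 [ 0.5507 -0.0701  0.2634]
258 190 [ 0.5443 -0.0694  0.2595]
258 213 [ 0.5281 -0.0684  0.2589]
258 220 [ 0.5232 -0.0681  0.2583]
259 245 [ 0.5051 -0.0664  0.2417]
260 268 [ 0.4873 -0.0656  0.2359]
150 195 [0.5549 0.0325 0.2022]
120 210 [0.5407 0.0482 0.2231]
1981 [ 0.52826286 -0.06785069  0.253974  ] [ 0.48140619 -0.07701174  0.22210475] [ 0.56998106 -0.05759363  0.27304614]
[-0.90755467  0.05697415 -0.41605104]
[ 0.48159401 -0.06532305  0.23174244] [ 0.56964531 -0.06940274  0.26899724]
selector_grip [(array([0.5326, 0.0397, 0.2121]), 0.75)]
guard_handle [(array([ 0.5272, -0.0662,  0.2482]), 0.21)]
pointer px 109 [0.54029694 0.04830495 0.22250231] [210.47706422 120.2293578 ]
bar top 1665 [0.53675998 0.03752409 0.21630192] [-0.8172039  -0.55514421 -0.15489577]
```

```bash
python3 -m crank '[[0.4,0.8,0,0,0,0],[0.3,0.75,-1,0,0,0],[0.6,0,-1.4,0,0,0],[0.6,0,-1.4,0,0,0],[0.6,0,-1.4,0,0,0],[0.6,0,-1.1,0,0,0],[0.5,0,-0.8,0,0,0],[0.2,0,-0.3,0,0,0],[0,0,0,0,0,0],[0,0,0,0,0,0]]' 5 60
python3 - <<'E'
from h import *
ob(); p=shot('scene','s2.png'); cv2.imwrite('pics/s2c.png',cv2.resize(p['image'][150:300,200:350],(600,600)))
o,p,T,W=wrist('w3.png')
E
```

```text
t: 6.3
eef_pos: [0.5309, -0.0681, 0.2412]
tool_rot: [0.131, -0.671, 0.716, -0.14]
force: [-0.5, -0.1, -0.5]
gripper_width: 0.0506
t 6.3 pos [ 0.5309 -0.0681  0.2412] rot [ 0.131 -0.671  0.716 -0.14 ] F [-0.5 -0.1 -0.5] w 0.0506 q [ 0.51 -0.02 -0.45  2.13 -0.01  0.64 -1.58]
t 6.35 pos [ 0.5309 -0.0681  0.2412] rot [ 0.131 -0.671  0.716 -0.14 ] F [0.6 0.  0.6] w 0.0501 q [ 0.51 -0.02 -0.45  2.13 -0.01  0.64 -1.58]
```

View pics/s2c.png

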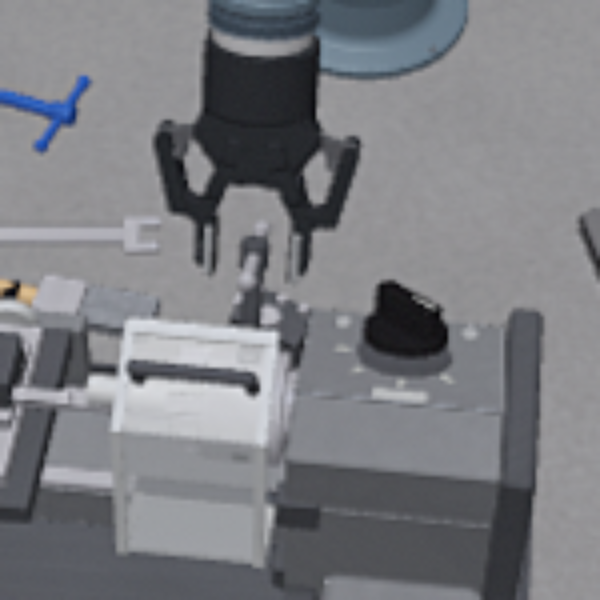

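View pics/w3.png

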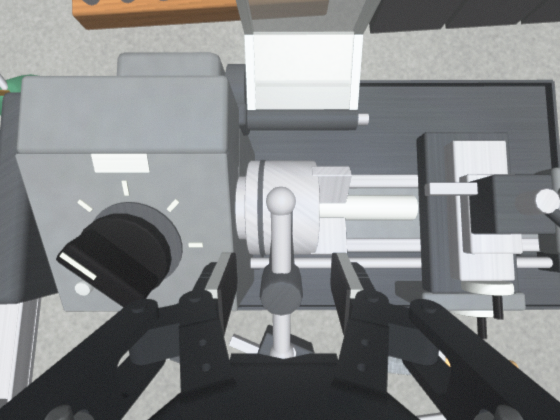

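The hub at (282,285) is centred between the pads. I'll close and draw the key out along its axis.

```bash
python3 -m crank '[[0,0,0,0,0,0],[0,0,0,0,0,0],[0,0,0,0,0,0],[0,0,0,0,0,0],[0,0,0,0,0,0],[0,0,0,0,0,0],[-0.2,0,0.45,0,0,0],[-0.2,0,0.45,0,0,0],[-0.2,0,0.45,0,0,0],[-0.2,0,0.45,0,0,0]]' 0 60
python3 -m crank '[[-0.3,0,0.8,0,0,0],[-0.4,0,1,0,0,0],[-0.4,0,1,0,0,0],[-0.6,0,1.5,0,0,0],[-0.6,0,1.5,0,0,0],[-0.6,0,1.5,0,0,0],[0,0,1,0,0,0],[0,0,1,0,0,0],[0,0,0,0,0,0],[0,0,0,0,0,0]]'
python3 - <<'E'
from h import *
ob(); p=shot('scene','s3.png'); cv2.imwrite('pics/s3c.png',cv2.resize(p['image'][130:280,200:350],(600,600)))
E
```

```text
t: 7.65
eef_pos: [0.5219, -0.0681, 0.2585]
tool_rot: [0.13, -0.671, 0.717, -0.139]
force: [-1.0, 0.9, -1.5]
gripper_width: 0.0164
t: 8.9
eef_pos: [0.4933, -0.068, 0.3509]
tool_rot: [0.131, -0.671, 0.717, -0.139]
force: [-0.1, 0.2, -2.9]
gripper_width: 0.0162
t 8.9 pos [ 0.4933 -0.068   0.3509] rot [ 0.131 -0.671  0.717 -0.139] F [-0.1  0.2 -2.9] w 0.0162 q [ 0.52 -0.21 -0.4   2.05 -0.13  0.91 -1.46]
```

View pics/s3c.png

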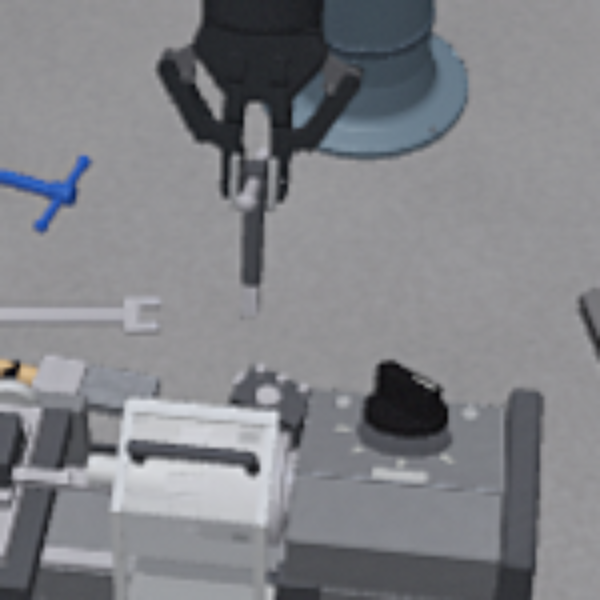

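The key is out and held. Next is the turn for laying it down: tool tilted outward with the T-bar level.

```bash
python3 - <<'E'
from h import *
q=env.get_obs()['tool_rot']; A=R.from_quat([q[1],q[2],q[3],q[0]])
for th in (40,45,50):
    t=np.radians(th); z=np.array([np.sin(t),0,-np.cos(t)]); x=np.array([np.cos(t),0,np.sin(t)]); B=R.from_matrix(np.c_[x,np.cross(z,x),z])
    rv=np.degrees((B*A.inv()).as_rotvec()); print(th,rv,np.linalg.norm(rv), rv/10)
E
```

```text
40 [-47.34052093 -12.7808747   80.93380901] 94.62957847163585 [-4.73405209 -1.27808747  8.0933809 ]
45 [-50.92529167 -16.60811973  78.9461319 ] 95.40286533867861 [-5.09252917 -1.66081197  7.89461319]
50 [-54.45463864 -20.42907732  76.83907659] 96.36855587286638 [-5.44546386 -2.04290773  7.68390766]
```

```bash
python3 -m crank '[[-0.3,3.5,0.3,-5.1,-1.7,7.9],[-0.3,4.2,0,-5.1,-1.7,7.9],[-0.3,4.2,0,-5.1,-1.7,7.9],[-0.3,4.2,0,-5.1,-1.7,7.9],[-0.3,4.2,0,-5.1,-1.7,7.9],[-0.3,4.2,0,-5.1,-1.7,7.9],[-0.3,4.2,-1,-5.1,-1.7,7.9],[-0.3,4.2,-2,-5.1,-1.7,7.9],[-0.3,4.2,-3,-5.1,-1.7,7.9],[-0.3,4.2,-3,-5.1,-1.7,7.9]]'
python3 - <<'E'
from h import *
o=ob(); q=o['tool_rot']; print(np.round(R.from_quat([q[1],q[2],q[3],q[0]]).as_matrix(),3))
p=shot('scene','s4.png'); cv2.imwrite('pics/s4c.png',cv2.resize(p['image'][130:330,300:480],(540,600)))
E
```

```text
t: 10.2
eef_pos: [0.4629, 0.3163, 0.2806]
tool_rot: [-0.001, 0.928, -0.039, 0.371]
force: [0.4, -1.8, -1.2]
gripper_width: 0.0163
t 10.2 pos [0.4629 0.3163 0.2806] rot [-0.001  0.928 -0.039  0.371] F [ 0.4 -1.8 -1.2] w 0.0163 q [ 0.4   0.09 -1.43  2.15  1.07  0.86 -1.78]
[[ 0.721 -0.072  0.689]
 [-0.073 -0.997 -0.027]
 [ 0.689 -0.031 -0.724]]
```

View pics/s4c.png

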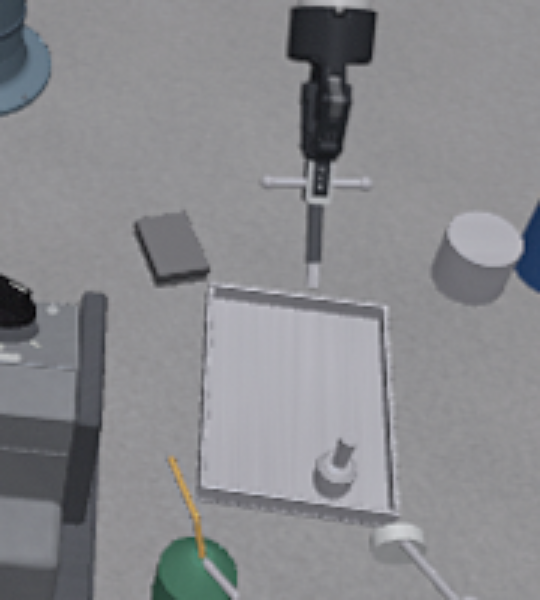

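```bash
python3 -m crank '[[0,0.4,-2,0,0,0],[0,0.4,-2,0,0,0],[0,0.4,-2,0,0,0],[0,0.4,-2,0,0,0],[0,0.4,-2,0,0,0],[0,0.4,-2,0,0,0],[0,0.4,-2,0,0,0],[0,0,-2,0,0,0],[0,0,-2,0,0,0],[0,0,-1,0,0,0]]'
python3 - <<'E'
from h import *
o=ob(); q=o['tool_rot']; print(np.round(R.from_quat([q[1],q[2],q[3],q[0]]).as_matrix(),3))
p=shot('scene','s5.png'); cv2.imwrite('pics/s5c.png',cv2.resize(p['image'][130:330,300:480],(540,600)))
E
```

```text
t: 11.5
eef_pos: [0.4628, 0.3425, 0.0868]
tool_rot: [0.0, 0.929, -0.04, 0.367]
force: [-0.7, -0.3, -0.7]
gripper_width: 0.0162
t 11.5 pos [0.4628 0.3425 0.0868] rot [ 0.     0.929 -0.04   0.367] F [-0.7 -0.3 -0.7] w 0.0162 q [-0.14  0.64 -1.02  2.21  1.67  1.12 -2.35]
[[ 0.727 -0.075  0.682]
 [-0.075 -0.997 -0.03 ]
 [ 0.682 -0.029 -0.731]]
```

View pics/s5c.png

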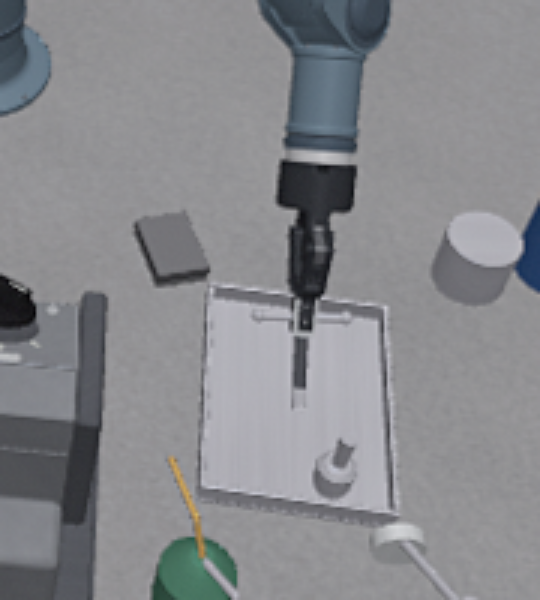

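```bash
python3 -m crank '[[0.5,0,-0.4,0,0,0],[0.5,0,-0.5,0,0,0],[0,0,-0.3,0,0,0],[0,0,0,0,0,0],[0,0,0,0,0,0],[0,0,0,0,0,0],[0,0,0,0,0,0],[0,0,0,0,0,0],[0,0,0,0,0,0],[0,0,0,0,0,0]]'
python3 -m crank '[[0,0,0,0,0,0],[0,0,0,0,0,0],[0,0,0,0,0,0],[-0.4,0,0.4,0,0,0],[-0.7,0,0.8,0,0,0],[-1,0,1.2,0,0,0],[-1,0,1.5,0,0,0],[-1,0,2,0,0,0],[-1,0,2.5,0,0,0],[0,0,2.5,0,0,0]]' 5
python3 - <<'E'
from h import *
o=ob(); 
p=shot('scene','s6.png'); cv2.imwrite('pics/s6c.png',cv2.resize(p['image'][130:330,300:480],(540,600)))
p=cams.capture('top')
for l in ['key_mid','key_bar','tray']: print(l,[(np.round(d['at'],4),round(d['p'],2)) for d in cams.pinpoint(l,p) ])
E
```

```text
t: 12.8
eef_pos: [0.4731, 0.3435, 0.0769]
tool_rot: [-0.001, 0.929, -0.04, 0.369]
force: [0.8, 0.3, -1.8]
gripper_width: 0.0163
t: 14.05
eef_pos: [0.4207, 0.3442, 0.1872]
tool_rot: [-0.001, 0.929, -0.038, 0.369]
force: [-0.3, -0.4, 0.0]
gripper_width: 0.05
t 14.05 pos [0.4207 0.3442 0.1872] rot [-0.001  0.929 -0.038  0.369] F [-0.3 -0.4  0. ] w 0.05 q [ 0.    0.38 -1.24  2.23  1.38  1.08 -2.17]
key_mid [(array([ 0.1526, -0.3055,  0.0048]), 0.78), (array([0.4822, 0.3409, 0.0133]), 0.63), (array([ 0.2831, -0.5145,  0.0095]), 0.62)]
key_bar [(array([ 0.3416, -0.5147,  0.012 ]), 0.91), (array([ 0.1697, -0.2636,  0.0096]), 0.77), (array([0.4389, 0.3379, 0.0161]), 0.5), (array([ 0.7005, -0.0962,  0.2604]), 0.39)]
tray [(array([ 0.5065,  0.3448, -0.0016]), 0.67)]
```

View pics/s6c.png

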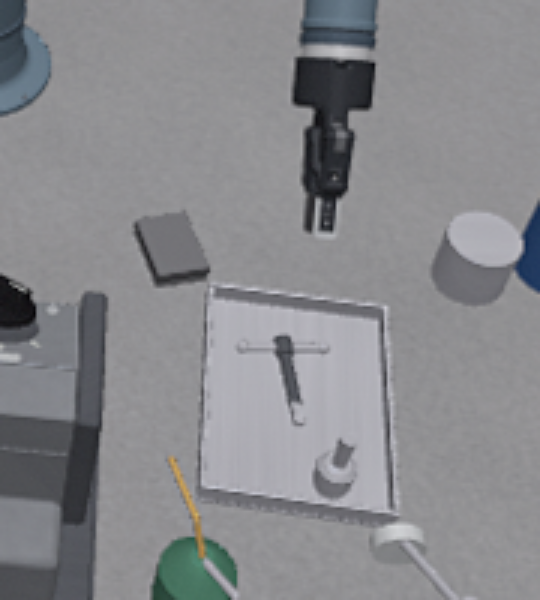

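The key now lies flat in the tray: key_mid (0.482, 0.341, 0.013), T-bar at crop (285,347). Next is the guard handle, so I go up and over with the tool levelled.

```bash
python3 -m crank '[[0,0,4,0,4.5,0],[0,-1,4,0,4.5,0],[0,-3,4,0,4.5,0],[1.5,-4,3.5,0,4.5,0],[2.5,-4.5,3,0,4.5,0],[3,-4.5,2,0,4.5,0],[3,-4.5,1.5,0,4.5,0],[3,-4.5,0.5,0,4.5,0],[3,-4.5,0,0,4.5,0],[3,-4.5,0,0,3,0]]' 5 40
python3 - <<'E'
from h import *
ob()
E
python3 -m crank '[[3,-4.5,0,0,3,0],[2,-3,0,0,0,0],[1,-1.5,0,0,0,0],[0,0,0,0,0,0],[0,0,0,0,0,0],[0,0,0,0,0,0],[0,0,0,0,0,0],[0,0,0,0,0,0],[0,0,0,0,0,0],[0,0,0,0,0,0]]' 5 40
python3 - <<'E'
from h import *
o,p,T,W=wrist('w4.png'); print(np.round(T[:3,:3],3))
print([(np.round(d['at'],4),round(d['p'],2)) for d in cams.pinpoint('guard_handle',p)])
E
```

```text
t: 15.55
eef_pos: [0.5971, 0.0084, 0.3533]
tool_rot: [0.048, 0.998, -0.035, 0.018]
force: [1.6, -0.2, 0.1]
gripper_width: 0.0497
t 15.55 pos [0.5971 0.0084 0.3533] rot [ 0.048  0.998 -0.035  0.018] F [ 1.6 -0.2  0.1] w 0.0497 q [ 0.55  0.29 -0.83  1.58  0.32  1.37 -0.4 ]
t: 16.8
eef_pos: [0.6564, -0.0796, 0.3553]
tool_rot: [0.049, 0.998, -0.034, -0.006]
force: [0.2, -0.5, 0.1]
gripper_width: 0.05
t 16.8 pos [ 0.6564 -0.0796  0.3553] rot [ 0.049  0.998 -0.034 -0.006] F [ 0.2 -0.5  0.1] w 0.05 q [ 0.56  0.44 -0.76  1.39  0.4   1.46 -0.28]
[[ 0.998 -0.067 -0.015]
 [-0.068 -0.993 -0.097]
 [-0.008  0.098 -0.995]]
[(array([ 0.6811, -0.0923,  0.3119]), 0.66)]
```

View pics/w4.png

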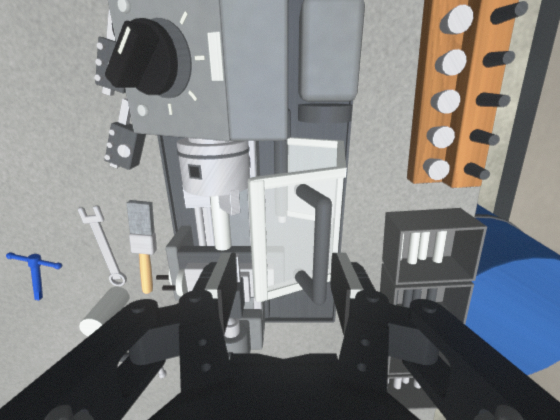

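```bash
python3 - <<'E'
from h import *
o,p,T,W=wrist('w5.png')
m=(W[...,2]>.300)&(W[...,2]<.33)&(abs(W[...,0]-.68)<.025)&(abs(W[...,1]+.093)<.06)&(p['image'].max(2)<110)
K=W[m]; print(m.sum(),K.mean(0),K.min(0),K.max(0),np.linalg.svd(K-K.mean(0))[2][0])
for y in (-.12,-.1,-.08,-.065):
    k=K[abs(K[:,1]-y)<.004]; print(y,k[:,0].min(),k[:,0].max(),k[:,2].max(), np.percentile(k[:,2],90))
E
```

```text
t 16.9 pos [ 0.6564 -0.0796  0.3553] rot [ 0.049  0.998 -0.034 -0.006] F [-0.7 -0.4 -0.5] w 0.05 q [ 0.56  0.44 -0.76  1.39  0.4   1.46 -0.28]
1148 [ 0.67584939 -0.08996055  0.3142166 ] [ 0.66463225 -0.13297124  0.30000092] [ 0.68428195 -0.05361867  0.32059158] [ 0.05428043  0.99831924 -0.02030583]
-0.12 0.6684089492615923 0.6812844389226873 0.3205915833664792 0.31882898398482984
-0.1 0.6729446731109513 0.6820444973856118 0.31982260352291647 0.3188835318616995
-0.08 0.6740439064484957 0.6834881503299747 0.3190870030699292 0.3186067060582428
-0.065 0.6756833546931849 0.6841749891261865 0.31952803637296834 0.31857241687359633
```

```bash
python3 -m crank '[[0.8,-0.5,0,2.8,0,0],[0.8,-0.5,0,2.8,0,0],[0.6,-0.3,0,0,0,0],[0,0,-0.8,0,0,0],[0,0,-0.8,0,0,0],[0,0,-0.8,0,0,0],[0,0,-0.8,0,0,0],[0,0,-0.6,0,0,0],[0,0,0,0,0,0],[0,0,0,0,0,0]]' 3.6 40
python3 - <<'E'
from h import *
o,p,T,W=wrist('w6.png')
p=shot('scene','s7.png'); cv2.imwrite('pics/s7c.png',cv2.resize(p['image'][180:300,180:320],(700,600)))
E
```

```text
t: 18.2
eef_pos: [0.6786, -0.0925, 0.3177]
tool_rot: [0.0, 0.999, -0.033, -0.007]
force: [-0.1, 0.6, 0.5]
gripper_width: 0.0361
t 18.2 pos [ 0.6786 -0.0925  0.3177] rot [ 0.     0.999 -0.033 -0.007] F [-0.1  0.6  0.5] w 0.0361 q [ 0.6   0.52 -0.76  1.37  0.35  1.41 -0.23]
```

View pics/w6.png

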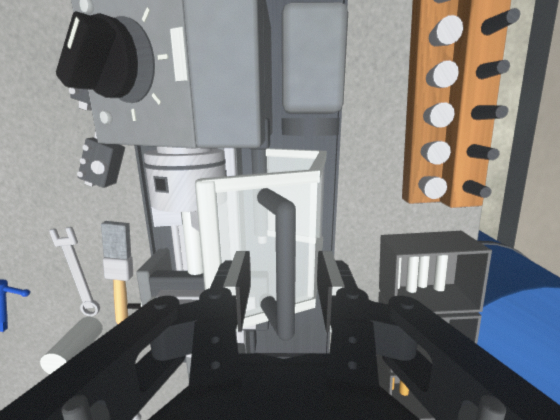

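View pics/s7c.png

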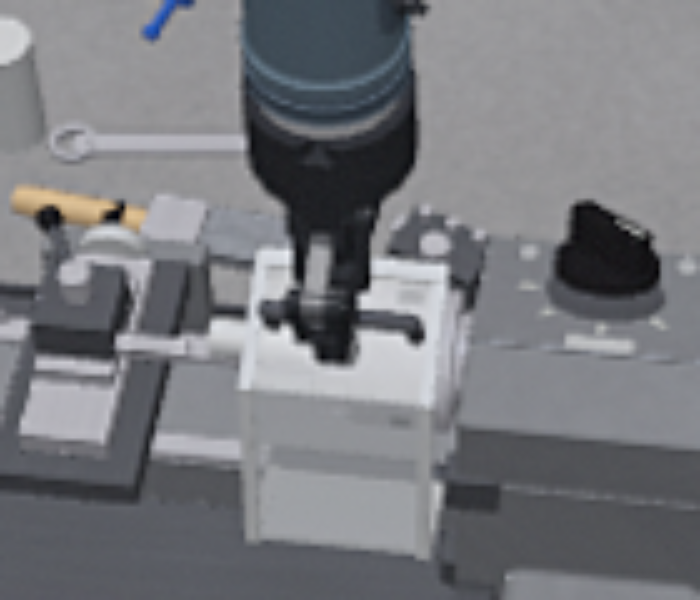

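The handle at (285,260) is between the pads. I'm computing the arc for the swing.

```bash
python3 - <<'E'
import numpy as np
f0=80.7;r=17.6
ph=np.radians(np.linspace(f0,f0+80,21)); s=r*np.cos(ph); z=r*np.sin(ph)
for i in range(20): print(i,np.round([(s[i+1]-s[i])*.998,(s[i+1]-s[i])*-.065,z[i+1]-z[i]],2))
E
python3 -m crank '[[0,0,0,0,0,0],[0,0,0,0,0,0],[0,0,0,0,0,0],[0,0,0,0,0,0],[0,0,0,0,0,0],[0,0,0,0,0,0],[-0.3,0.02,0.03,0,0,0],[-0.3,0.02,0.03,0,0,0],[-0.3,0.02,0.03,0,0,0],[-0.31,0.02,0.03,0,0,0]]' 0 40
python3 - <<'E'
from h import *
ob()
E
```

```text
0 [-1.22  0.08  0.16]
1 [-1.22  0.08  0.07]
2 [-1.23  0.08 -0.02]
3 [-1.22  0.08 -0.1 ]
4 [-1.21  0.08 -0.19]
5 [-1.2   0.08 -0.27]
6 [-1.17  0.08 -0.35]
7 [-1.15  0.07 -0.43]
8 [-1.11  0.07 -0.51]
9 [-1.08  0.07 -0.59]
10 [-1.03  0.07 -0.66]
11 [-0.98  0.06 -0.73]
12 [-0.93  0.06 -0.8 ]
13 [-0.87  0.06 -0.86]
14 [-0.81  0.05 -0.92]
15 [-0.74  0.05 -0.98]
16 [-0.67  0.04 -1.03]
17 [-0.6   0.04 -1.07]
18 [-0.52  0.03 -1.11]
19 [-0.45  0.03 -1.14]
t: 19.55
eef_pos: [0.6668, -0.0917, 0.3193]
tool_rot: [0.0, 0.999, -0.033, -0.006]
force: [3.6, -0.5, 3.2]
gripper_width: 0.008
t 19.55 pos [ 0.6668 -0.0917  0.3193] rot [ 0.     0.999 -0.033 -0.006] F [ 3.6 -0.5  3.2] w 0.008 q [ 0.62  0.49 -0.77  1.4   0.34  1.39 -0.23]
```

Gripped, with about 4 N of hinge drag as expected. I'll swing it down along the arc, tilting the tool outward as it goes.

```bash
python3 -m crank '[[-1.22,0.08,0.07,-0.1,-1.3,0],[-1.23,0.08,-0.02,-0.1,-1.3,0],[-1.22,0.08,-0.1,-0.1,-1.3,0],[-1.21,0.08,-0.19,-0.1,-1.3,0],[-1.2,0.08,-0.27,-0.1,-1.3,0],[-1.17,0.08,-0.35,-0.1,-1.3,0],[-1.15,0.07,-0.43,-0.1,-1.3,0],[-1.11,0.07,-0.51,-0.1,-1.3,0],[-1.08,0.07,-0.59,-0.1,-1.3,0],[-1.03,0.07,-0.66,-0.1,-1.3,0]]'
python3 - <<'E'
from h import *
ob(); p=shot('scene','s8.png'); cv2.imwrite('pics/s8c.png',cv2.resize(p['image'][160:300,180:320],(600,600)))
E
```

```text
t: 20.8
eef_pos: [0.5494, -0.0842, 0.288]
tool_rot: [0.005, 0.994, -0.033, 0.106]
force: [3.0, -0.6, 2.1]
gripper_width: 0.0084
t 20.8 pos [ 0.5494 -0.0842  0.288 ] rot [ 0.005  0.994 -0.033  0.106] F [ 3.  -0.6  2.1] w 0.0084 q [ 0.9   0.11 -0.86  1.89  0.11  0.97 -0.07]
```

View pics/s8c.png

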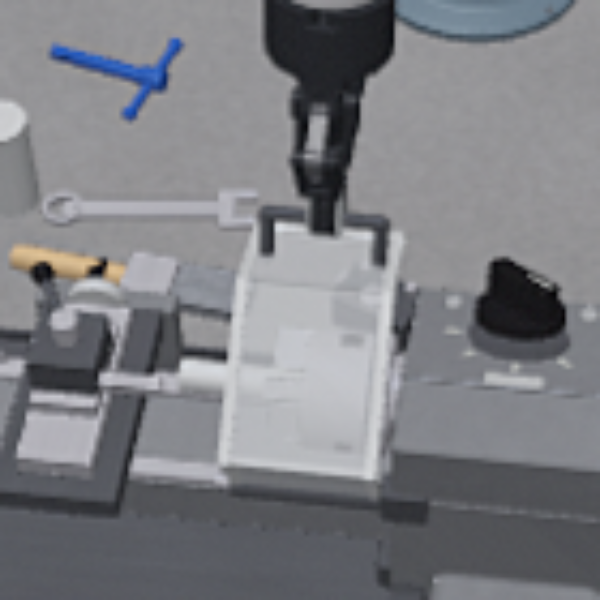

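```bash
python3 -m crank '[[-0.98,0.06,-0.73,-0.1,-1.5,0],[-0.93,0.06,-0.8,-0.1,-1.5,0],[-0.87,0.06,-0.86,-0.1,-1.5,0],[-0.81,0.05,-0.92,-0.1,-1.5,0],[-0.74,0.05,-0.98,-0.1,-1.5,0],[-0.67,0.04,-1.03,-0.1,-1.5,0],[-0.6,0.04,-1.07,-0.1,-1.5,0],[-0.52,0.03,-1.11,-0.1,-1.5,0],[-0.2,0.01,-0.5,0,0,0],[0,0,0,0,0,0]]'
python3 - <<'E'
from h import *
ob(); p=shot('scene','s9.png'); cv2.imwrite('pics/s9c.png',cv2.resize(p['image'][160:300,180:320],(600,600)))
for l in ['guard_top','guard_handle']: print(l,[(np.round(d['at'],4),round(d['p'],2)) for d in cams.pinpoint(l,p)])
E
```

```text
t: 22.1
eef_pos: [0.4857, -0.0801, 0.2069]
tool_rot: [0.008, 0.978, -0.033, 0.208]
force: [3.1, -1.6, -2.8]
gripper_width: 0.008
t 22.1 pos [ 0.4857 -0.0801  0.2069] rot [ 0.008  0.978 -0.033  0.208] F [ 3.1 -1.6 -2.8] w 0.008 q [ 0.96 -0.08 -0.83  2.26 -0.16  0.52  0.18]
guard_top [(array([ 0.541 , -0.0833,  0.2115]), 0.64), (array([ 0.3026, -0.3583,  0.0012]), 0.33)]
guard_handle [(array([ 0.4913, -0.0792,  0.2025]), 0.98)]
```

View pics/s9c.png

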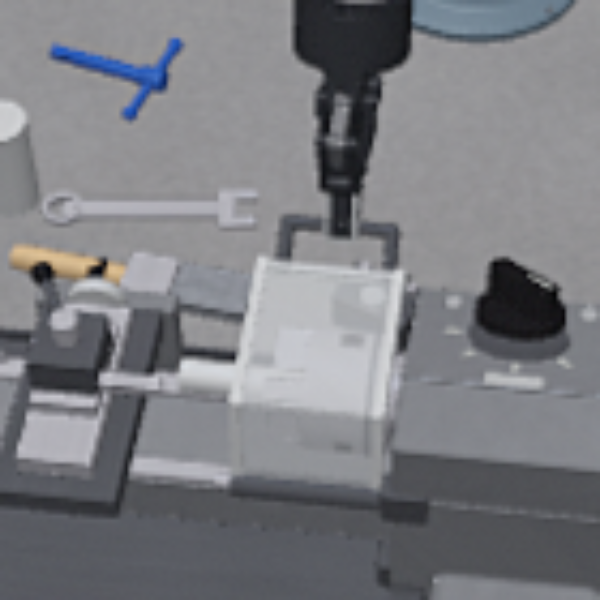

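```bash
python3 -m crank '[[0,0,-0.25,0,0,0],[-0.05,0,-0.25,0,0,0],[0,0,-0.2,0,0,0],[0,0,0,0,0,0],[0,0,0,0,0,0],[0,0,0,0,0,0],[0,0,0,0,0,0],[0,0,0,0,0,0],[0,0,0,0,0,0],[0,0,0,0,0,0]]'
```

```text
t: 23.5
eef_pos: [0.4844, -0.08, 0.2019]
tool_rot: [0.009, 0.978, -0.033, 0.206]
force: [-21.4, 2.4, 26.7]
gripper_width: 0.0078
```

The guard is on its stop (27 N reaction). Releasing and backing out along the tool axis.

```bash
python3 -m crank '[[0,0,0,0,0,0],[0,0,0,0,0,0],[0,0,0,0,0,0],[0,0,0,0,0,0],[-0.4,0,0.8,0,0,0],[-0.7,0,1.5,0,0,0],[-0.9,0,2,0,0,0],[-0.9,0,2,0,0,0],[-0.9,0,2,0,0,0],[0,0,2,0,0,0]]' 3
python3 - <<'E'
from h import *
o,p,T,W=wrist('w7.png'); print(np.round(T[:3,:3],3))
p=shot('top','t7.png')
for n in 'top','scene':
    p=cams.capture(n)
    for l in ['guard_top','guard_handle','selector_grip','key_mid']: print(l,[(np.round(d['at'],4),round(d['p'],2)) for d in cams.pinpoint(l,p)])
    v,u=np.mgrid[0:420,0:560]; M,t=w2c(p)
    W=((np.linalg.inv(p['intrinsics'])@np.stack([u.ravel()*1.,v.ravel(),np.ones(u.size)])*p['z_map'].ravel()).T-t)@M
    m=(abs(W[:,0]-.58)<.04)&(abs(W[:,1]+.09)<.035)&(W[:,2]>.19)&(W[:,2]<.23); P=W[m]; s=np.linalg.lstsq(np.c_[P[:,0]-.58,np.ones(len(P))],P[:,2],rcond=None)[0]; print('guard top slope,z',len(P),s)
E
```

```text
t: 24.75
eef_pos: [0.4476, -0.08, 0.3043]
tool_rot: [0.009, 0.977, -0.033, 0.209]
force: [-0.0, -0.5, -0.3]
gripper_width: 0.0299
t 24.75 pos [ 0.4476 -0.08    0.3043] rot [ 0.009  0.977 -0.033  0.209] F [-0.  -0.5 -0.3] w 0.0299 q [ 0.91 -0.34 -0.66  2.21 -0.38  0.81  0.38]
[[ 0.91  -0.068  0.408]
 [-0.06  -0.998 -0.031]
 [ 0.41   0.003 -0.912]]
guard_top []
guard_handle [(array([ 0.4835, -0.0828,  0.1999]), 0.94), (array([0.4806, 0.3447, 0.0136]), 0.17)]
selector_grip [(array([0.5299, 0.0402, 0.2112]), 0.69)]
key_mid [(array([0.4822, 0.3417, 0.0121]), 0.8), (array([ 0.1549, -0.3073,  0.0047]), 0.76), (array([ 0.2825, -0.517 ,  0.0074]), 0.69), (array([ 0.5403, -0.0859,  0.2046]), 0.2)]
guard top slope,z 799 [-0.0196118   0.20912917]
guard_top [(array([ 0.5382, -0.0867,  0.2064]), 0.87)]
guard_handle [(array([ 0.4893, -0.08  ,  0.1975]), 0.9), (array([ 0.4032, -0.0617,  0.003 ]), 0.31)]
selector_grip [(array([0.5289, 0.0365, 0.2147]), 0.63)]
key_mid [(array([ 0.2825, -0.517 ,  0.009 ]), 0.7), (array([0.4841, 0.3472, 0.0125]), 0.68), (array([ 0.1532, -0.3053,  0.0066]), 0.48)]
guard top slope,z 624 [-0.01523109  0.20746358]
```

View pics/w7.png

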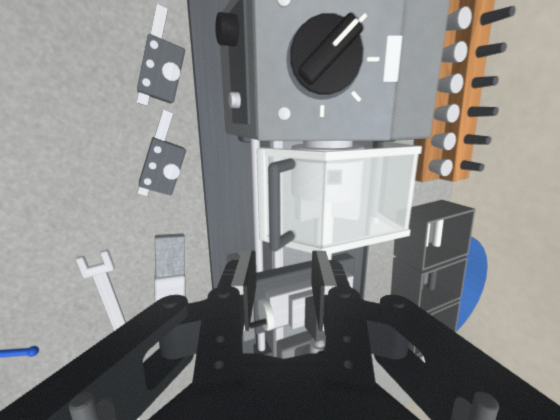

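The guard is flat: top at z 0.208, slope about 0.02 rad, handle at z 0.199. The tool tilt already matches the selector axis, so I'll turn it -45° about that axis and go above the knob.

```bash
python3 -m crank '[[0.6,1.5,0,3.8,-0.2,-8.15],[0.6,1.8,0,3.8,-0.2,-8.15],[0.6,1.8,0,3.8,-0.2,-8.15],[0.6,1.8,0,3.8,-0.2,-8.15],[0.6,1.8,0,3.8,-0.2,-8.15],[0.6,1.8,0,0,0,0],[0.5,1.7,0,0,0,0],[0,0,0,0,0,0],[0,0,0,0,0,0],[0,0,0,0,0,0]]' 5 60
python3 - <<'E'
from h import *
o,p,T,W=wrist('w8.png'); print(np.round(T[:3,:3],3))
print([(np.round(d['at'],4),round(d['p'],2)) for d in cams.pinpoint('selector_grip',p)])
np.save('W8.npy',W); yaw=np.radians(-3.7); xl=np.array([np.cos(yaw),np.sin(yaw),0]); yl=np.array([-np.sin(yaw),np.cos(yaw),0])
a=np.radians(25); u=np.cos(a)*xl+np.sin(a)*np.array([0,0,1]); n=-np.sin(a)*xl+np.cos(a)*np.array([0,0,1]); P=np.array([.531,.039,.2122])
D=W-P; h=D@n; X=D@u; Y=D@yl
m=(h>-2e-3)&(h<.012)&(np.hypot(X,Y)<.04)&(p['z_map']>0); print('h top',np.percentile(h[m],[50,90,98]))
m=(h>.003)&(h<.010)&(np.hypot(X,Y)<.04)&(p['z_map']>0)
pts=np.c_[X[m],Y[m]].astype(np.float32)*1000; print(m.sum(),cv2.minAreaRect(pts),pts.mean(0)); d=np.linalg.svd(pts-pts.mean(0))[2][0]; print('ang',np.degrees(np.arctan2(d[1],d[0])))
w=m&(p['image'].min(2)>150); print('white',w.sum(),X[w].mean(),Y[w].mean())
E
```

```text
t: 26.6
eef_pos: [0.4891, 0.0409, 0.3038]
tool_rot: [-0.078, 0.891, -0.404, 0.194]
force: [-0.3, -0.4, 0.6]
gripper_width: 0.0501
t 26.6 pos [0.4891 0.0409 0.3038] rot [-0.078  0.891 -0.404  0.194] F [-0.3 -0.4  0.6] w 0.0501 q [ 1.08 -0.38 -1.06  2.14 -0.43  0.81 -0.62]
[[ 0.599 -0.689  0.408]
 [-0.749 -0.662 -0.018]
 [ 0.282 -0.294 -0.913]]
[(array([0.5347, 0.0412, 0.212 ]), 0.82), (array([ 0.4073, -0.0591, -0.0008]), 0.7)]
h top [0.00507079 0.00608644 0.00663873]
1144 ((2.1648435592651367, -0.07549476623535156), (53.374732971191406, 15.61286735534668), 45.62828826904297) [3.1763659  0.72423834]
ang -134.82332
white 108 0.012076070710211629 0.009808118954481545
```

View pics/w8.png

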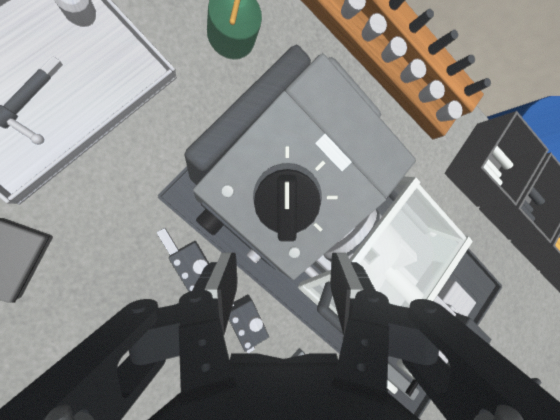

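The selector grip bar measures 53 x 16 mm at 45.6° in the panel, centred at about (0.533, 0.039, 0.213), and the jaws are square to it. Going down onto it.

```bash
python3 -m crank '[[0.7,-0.03,-1.5,0,0,0],[0.7,-0.03,-1.5,0,0,0],[0.7,-0.03,-1.5,0,0,0],[0.7,-0.03,-1.5,0,0,0],[0.6,-0.03,-1.3,0,0,0],[0.5,-0.03,-1.0,0,0,0],[0.3,-0.02,-0.6,0,0,0],[0.25,-0.02,-0.4,0,0,0],[0,0,0,0,0,0],[0,0,0,0,0,0]]' 4 80
python3 - <<'E'
from h import *
o,p,T,W=wrist('w9.png')
E
```

```text
t: 27.95
eef_pos: [0.533, 0.0393, 0.2121]
tool_rot: [-0.077, 0.891, -0.403, 0.193]
force: [-1.1, 0.3, -0.8]
gripper_width: 0.0398
t 27.95 pos [0.533  0.0393 0.2121] rot [-0.077  0.891 -0.403  0.193] F [-1.1  0.3 -0.8] w 0.0398 q [ 1.15  0.12 -1.38  2.16  0.4   0.58 -1.35]
```

View pics/w9.png

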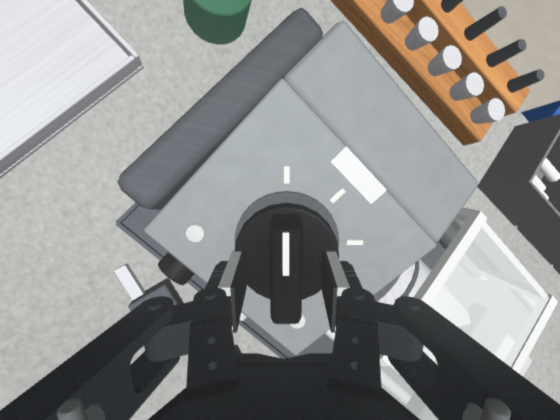

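```bash
python3 -m crank '[[0,0,0,0,0,0],[0,0,0,0,0,0],[0,0,0,0,0,0],[0,0,0,0,0,0],[0,0,0,0,0,0],[0.1,0,-0.22,0,0,0],[0.1,0,-0.22,0,0,0],[0.1,0,-0.22,0,0,0],[0.1,0,-0.22,0,0,0],[0,0,0,0,0,0]]' 0 80
python3 - <<'E'
from h import *
ob()
E
```

```text
t: 29.25
eef_pos: [0.5376, 0.0385, 0.2039]
tool_rot: [-0.076, 0.891, -0.403, 0.194]
force: [-4.8, -4.5, 11.3]
gripper_width: 0.0141
t 29.25 pos [0.5376 0.0385 0.2039] rot [-0.076  0.891 -0.403  0.194] F [-4.8 -4.5 11.3] w 0.0141 q [ 1.07  0.16 -1.32  2.16  0.48  0.58 -1.41]
```

```bash
python3 -m crank '[[0.06,0,-0.13,0,0,0],[0.06,0,-0.13,0,0,0],[0,0,0,2.4,-0.15,-5.15],[0,0,0,2.4,-0.15,-5.15],[0,0,0,2.4,-0.15,-5.15],[0,0,0,2.4,-0.15,-5.15],[0,0,0,0,0,0],[0,0,0,0,0,0],[0,0,0,0,0,0],[0,0,0,0,0,0]]'
python3 - <<'E'
from h import *
o,p,T,W=wrist('w10.png'); print(np.round(T[:3,:3],3),np.round(o['torque'],2))
E
```

```text
t: 30.5
eef_pos: [0.5381, 0.039, 0.2033]
tool_rot: [-0.113, 0.795, -0.57, 0.175]
force: [-31.9, -6.3, 46.1]
gripper_width: 0.0137
t 30.5 pos [0.5381 0.039  0.2033] rot [-0.113  0.795 -0.57   0.175] F [-31.9  -6.3  46.1] w 0.0137 q [ 1.    0.13 -1.23  2.16  0.42  0.57 -1.77]
[[ 0.289 -0.866  0.408]
 [-0.946 -0.324 -0.02 ]
 [ 0.149 -0.38  -0.913]] [-1.32  2.74 -0.66]
```

View pics/w10.png

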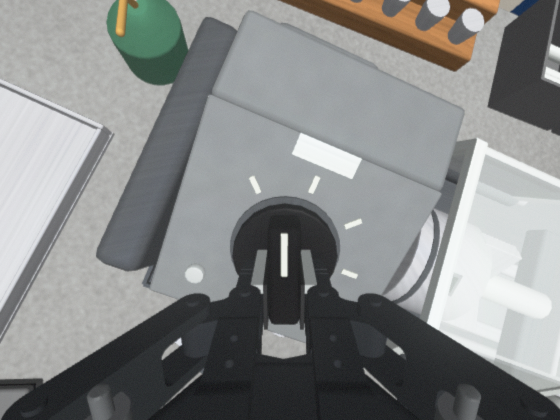

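```bash
python3 -m crank '[[-0.02,0,0.04,0,0,0],[-0.02,0,0.03,0,0,0],[0,0,0,2.4,-0.15,-5.15],[0,0,0,2.4,-0.15,-5.15],[0,0,0,2.4,-0.15,-5.15],[0,0,0,2.2,-0.15,-4.8],[0,0,0,0,0,0],[0,0,0,0,0,0],[0,0,0,0,0,0],[0,0,0,0,0,0]]'
python3 - <<'E'
from h import *
o,p,T,W=wrist('w11.png'); print(np.round(T[:3,:3],3),np.round(o['torque'],2))
E
```

```text
t: 31.8
eef_pos: [0.5379, 0.0392, 0.2034]
tool_rot: [0.15, -0.669, 0.712, -0.151]
force: [-21.9, -4.3, 32.8]
gripper_width: 0.0139
t 31.8 pos [0.5379 0.0392 0.2034] rot [ 0.15  -0.669  0.712 -0.151] F [-21.9  -4.3  32.8] w 0.0139 q [ 0.94  0.1  -1.17  2.17  0.37  0.54 -2.12]
[[-0.06  -0.908  0.415]
 [-0.998  0.06  -0.014]
 [-0.012 -0.415 -0.91 ]] [-1.01  2.01 -0.51]
```

View pics/w11.png

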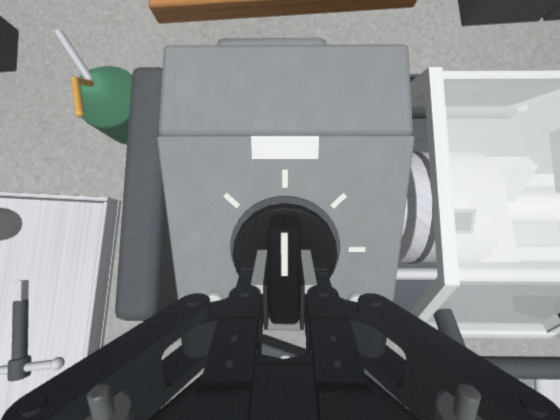

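The pointer at (284,250) lines up with the second mark at (285,178). I'll let it out while holding it, then open and back away.

```bash
python3 -m crank '[[-0.09,0,0.2,0,0,0],[-0.09,0,0.2,0,0,0],[-0.09,0,0.2,0,0,0],[-0.09,0,0.2,0,0,0],[-0.05,0,0.1,0,0,0],[0,0,0,0,0,0],[0,0,0,0,0,0],[0,0,0,0,0,0],[0,0,0,0,0,0],[0,0,0,0,0,0]]'
python3 -m crank '[[0,0,0,0,0,0],[0,0,0,0,0,0],[0,0,0,0,0,0],[-0.2,0,0.45,0,0,0],[-0.45,0,1,0,0,0],[-0.7,0,1.5,0,0,0],[-0.7,0,1.5,0,0,0],[-0.7,0,1.5,0,0,0],[-0.5,0,1.3,0,0,0],[0,0,0,0,0,0]]' 4.5
python3 - <<'E'
from h import *
o,p,T,W=wrist('w12.png')
q=[(np.round(d['at'],4),round(d['p'],2)) for d in cams.pinpoint('selector_grip',p)]; print(q)
yaw=np.radians(-3.7); xl=np.array([np.cos(yaw),np.sin(yaw),0]); yl=np.array([-np.sin(yaw),np.cos(yaw),0])
a=np.radians(25); u=np.cos(a)*xl+np.sin(a)*np.array([0,0,1]); n=-np.sin(a)*xl+np.cos(a)*np.array([0,0,1]); P=np.array([.533,.039,.2122])
D=W-P; h=D@n; X=D@u; Y=D@yl
m=(h>.002)&(h<.012)&(np.hypot(X,Y)<.04)&(p['z_map']>0); print('h',np.percentile(h[m],[50,90,98]))
pts=np.c_[X[m],Y[m]].astype(np.float32)*1000; print(m.sum(),cv2.minAreaRect(pts))
for n in 'top','scene':
    p=shot(n,n+'_end.png')
    for l in ['guard_handle','guard_top','selector_grip','key_mid','drill_chuck','oil_can','bar_end','insert_box','tool_holder0','chip_brush','spanner']: print(n,l,[(np.round(d['at'],4),round(d['p'],2)) for d in cams.pinpoint(l,p)][:3])
E
```

```text
t: 33.1
eef_pos: [0.5341, 0.0393, 0.2108]
tool_rot: [0.153, -0.669, 0.712, -0.15]
force: [-1.8, -3.7, 5.8]
gripper_width: 0.014
t: 34.35
eef_pos: [0.5015, 0.0399, 0.2836]
tool_rot: [0.153, -0.669, 0.712, -0.15]
force: [-0.2, -0.0, -0.4]
gripper_width: 0.0447
t 34.35 pos [0.5015 0.0399 0.2836] rot [ 0.153 -0.669  0.712 -0.15 ] F [-0.2 -0.  -0.4] w 0.0447 q [ 0.96 -0.26 -1.02  2.15 -0.26  0.71 -1.56]
[(array([0.5316, 0.0411, 0.214 ]), 0.61), (array([0.306 , 0.2302, 0.0016]), 0.52)]
h [0.00594581 0.00686292 0.00739572]
1441 ((0.745147705078125, -0.47272682189941406), (15.994336128234863, 53.357913970947266), 89.312255859375)
top guard_handle [(array([ 0.4845, -0.0827,  0.195 ]), 0.7), (array([ 0.542 , -0.0841,  0.2114]), 0.52), (array([ 0.4087, -0.0624,  0.001 ]), 0.33)]
top guard_top [(array([ 0.5414, -0.0823,  0.21  ]), 0.61)]
top selector_grip [(array([0.5327, 0.0402, 0.2103]), 0.87), (array([0.4355, 0.3414, 0.0108]), 0.73)]
top key_mid [(array([ 0.2826, -0.5179,  0.0094]), 0.94), (array([0.4795, 0.3403, 0.0119]), 0.72), (array([ 0.1545, -0.3077,  0.0075]), 0.66)]
top drill_chuck [(a
[... 920 characters left out ...]
.216 ]), 0.69), (array([0.4866, 0.3444, 0.0118]), 0.5)]
scene drill_chuck [(array([0.6014, 0.3711, 0.0052]), 0.52)]
scene oil_can [(array([ 7.280e-01,  2.246e-01, -1.000e-04]), 0.94)]
scene bar_end [(array([ 0.3028, -0.3598,  0.0011]), 0.66), (array([0.53  , 0.04  , 0.2142]), 0.63), (array([ 0.5742, -0.0667,  0.0021]), 0.39)]
scene insert_box [(array([0.3053, 0.2289, 0.0014]), 0.65), (array([ 0.3095, -0.2517,  0.002 ]), 0.31)]
scene tool_holder0 [(array([ 0.4031, -0.0626,  0.0029]), 0.57)]
scene chip_brush [(array([ 0.3859, -0.2543, -0.0042]), 0.81), (array([0.6013, 0.3718, 0.0053]), 0.28)]
scene spanner [(array([ 0.3095, -0.2505,  0.003 ]), 0.52), (array([ 0.3021,  0.2299, -0.0014]), 0.52)]
```

View pics/w12.png

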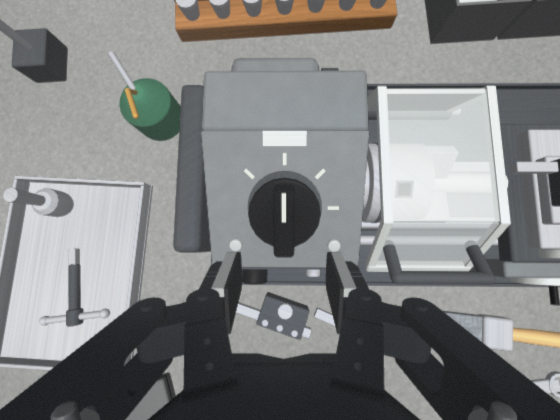

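View pics/scene_end.png

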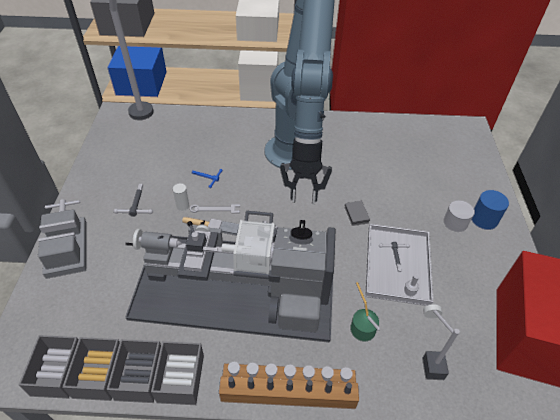

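The selector bar now sits at about -0.7° in the panel, so it turned about 46° from off, and its top height is the same as before, so it has sprung out. Guard down, key in tray, bystanders unmoved, arm clear. Handing in.

```bash
python3 -c "
from h import *
ob(); print(env.finish_job())"
```

```text
t 35.65 pos [0.5011 0.0395 0.2828] rot [ 0.152 -0.669  0.712 -0.149] F [ 0.7  0.5 -0.2] w 0.0451 q [ 0.96 -0.26 -1.02  2.15 -0.26  0.71 -1.56]
the job is handed in; nothing more can be done
None
```

The job is handed in, with about 36 s of the 72 s used; no verdict came back. I drew the small grey key out of the chuck and laid it in the tray. I then swung the guard down onto its stop, and after that pushed the selector in, turned it clockwise one position and let it spring back out.

Last checks:
- **Key:** it lies flat in the tray, with its centre at about (0.480, 0.340), 12 mm above the bench.
- **Guard:** the handle is about 199 mm high, as given for fully down. I felt a 27 N reaction at the stop, and the flat top measured a slope of about 0.02 rad, within the 0.06 limit.
- **Selector:** the pointer is on the second mark. The grip bar turned about 46° (0.80 rad) and is back at its original height.
- **Bystanders:** every one I re-checked is within a few mm of its starting position. The networks returned only one of the two tool holders at the end; both had been found at the start, and I saw nothing disturb the other.
- **Arm:** clear of everything, with no force on the tool.

Two network readings were off. The scene camera put the selector about 5 mm away from where the wrist depth had it, and at the end it gave no good match for the guard's top. The depth maps and the other views agreed with the result.

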